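# Wedge a tray of seed bars fast in the cutting jig

## Task

Get the small tray of seed bars clamped for cutting: it must sit square and flat on the jig plate, right up against the blue end stop, with the dark sliding bar pressed against its other side. Then lock the bar with the loose orange wedge: standing on the plate, slid thin end first along the blue ramp block until it is jammed firmly between ramp and bar, so the clamp stays tight when you let go. Leave the jar, canister, scraper and tub where they are.

Things in the scene. Friction and masses are not known exactly. Their poses are not given: they have to be found in the camera images.
- jig: Fixed clamping jig: aluminium plate 240 (x) x 270 (y) x 10 mm on the table; origin at the centre of its underside, plate top at z=10. Its x axis points from ramp to end stop (clamping direction). The wedge enters the channel between ramp and bar at its wide -y end and slides to +y. Clamped, tray home, the wedge's origin is near jig x=-42, y=0 (within some 6 mm in y).
- stop (a point): Point on the blue end stop's face towards the tray, at the plate's top: jig (100, 25, 10) mm. The stop spans jig x 100..116, y -70..120, up to z=40.
- ramp (a point): Point on the ramp face of the blue ramp block, middle of its length, at the plate's top: jig (-60, 0, 10) mm. The face looks towards the bar and is straight: jig x = -60 + y/6 mm for y -75..75. Block 24 mm thick, top at jig z=34. Self-locking slope: push the wedge along +y with 10 to 25 N and it stays; contacts give, so it creeps on a few mm as it tightens.
- bar: Dark steel clamp bar sliding only along jig x (0 to 35 mm, about 1.2 N friction, stays where left). 24 (x) x 180 (y) x 22 mm high; origin at the centre of its underside, at jig y=30, z=11. Fully back the origin is at jig x=-34; closed on the home tray at x=-12. Front face (tray side) at bar x=+12, back face (wedge side) at -12.
- bar_post (a point): Top centre of the black square grip post (20 x 20 mm, 40 mm tall above the bar) at the bar's +y end: bar (0, 70, 62) mm, jig y=100, z=73.
- wedge: Loose orange plastic wedge, about 0.16 kg, standing flat; origin at the centre of its underside. 84 mm long (y -42..42), 24 mm high, 29 mm thick at the thin end (+y), 43 mm at the thick end (-y). Flat face x=+18 mm (goes against the bar), sloped face x = -18 + y/6 mm (goes along the ramp). In place its axes point as the jig's do.
- wedge_post (a point): Top centre of the wedge's black square grip post, 20 x 20 mm, standing over the wedge's origin from its top (z=24) to z=60 mm.
- tray: Loose dark steel baking tray holding fixed seed bars, about 0.45 kg, 100 (x) x 150 (y) x 22 mm high with 4 mm rims; origin at the centre of its underside. It lies on the jig plate between bar and stop, a little askew and some mm off the stop. Home, its origin is at jig x=50, its x axis along the jig's x; its place along jig y is free.
- seed_jar: Bystander: upright glass jar with a white cap, beside the jig near the bar's grip post, diameter 68, height 130 mm; origin at the centre of its underside.
- canister: Bystander: upright steel canister, diameter 72, height 110 mm; origin at the centre of its underside.
- scraper: Bystander: bench scraper in a blue stand 80 (x) x 45 (y) mm, 90 mm high in all; origin at the centre of its underside.
- tub: Bystander: open white plastic tub near the wide end of the channel, diameter 64, height 75 mm; origin at the centre of its underside.
Things that resemble listed ones, but are neither listed nor needed, are in the scene too. There is more than one size of the tray; the job needs the middle-sized.

How it is judged:
By the outcome, as a careful person would: the job done as asked, in the order asked, and still so for the second after the job is handed in, with the robot touching nothing.
It also fails if it takes over 58 s, if anything falls off the work surface, if the arm or the gripper's body presses on something with over 40 N, if the wrist force passes 120 N, or if a joint passes its speed limit or range.

## Robot

A 6-joint arm with a two-finger parallel gripper is mounted at the origin on the work surface. World frame = base frame: x ahead of the robot, y to its left, z up, the work surface at z = 0. Lengths are in m, angles in rad, forces in N, time in s.
With the tool pointing down it reaches from about 0.375 to 0.975 m from the base axis. Payload 3.8 kg.
Tool frame: the origin (TCP) lies on the centre line of the jaws, within the pads' length; the fingertips stand 8 mm ahead of it and the grasp point (between the pads) lies 11 mm behind it; z points along the fingers, y is the direction in which the jaws open and shut (so a half turn about z gives the same grasp; the last joint's range is limited). The gripper opens to 85 mm and grips with 20 to 120 N. Pads are 22 mm wide; open, the fingers measure 114 mm over their backs; the gripper's body (76 mm by 85 mm) begins 54 mm behind the grasp point. The pads swing forward as they close: fully open they stand 13 mm farther back than shut.
Start: joints at [1.151, 0.264, 1.604, -0, 1.274, -0.037], TCP at [0.252, 0.626, 0.239] pointing down, gripper open.
Joint ranges: [-2.63, 2.63], [-0.94, 2.18], [0.31, 2.57], [-1.31, 4.45], [0, 2.66], [-2.55, 2.55]. Speed limits (rad/s): [2.57, 2.57, 3.14, 3.14, 3.14, 3.14].

## Interface

Orientations are given as a rotation vector (axis times angle).
In Python, from workcell import bot gives the robot as it stands.
- The arm moves only by the tool arm_command, never from a script. Its arguments are lists of equal length, an entry for each row: "slide": the shift along the tool's x, y, z in m, a list of three; "angular": the turn, a rotation vector about the tool's x, y, z in degrees, a list of three; "hand": the finger opening in m, from 0 to 0.0854. A call has exactly 8 rows; each row shifts and turns the pose as measured when the row begins, along the tool's axes as they then stand; what a row does not reach is not made up. A row lasts 1/10 s, in which the tool goes at most 50 mm and 8.59 degrees, less where a joint would pass 70% of its speed; a pose out of reach is approached as far as the arm can. A call is refused whole if a number of a shift passes 0.05 or a number of a turn 8.59, either way. A call with a gripper value outside its range is refused whole. The fingers move at their own pace and stop on an object; "squeeze" is the grip in N (left out, the last holds). Time passes only in rows, so rows that do not move let the fingers close, or fill a call up. It gives the time, the measured TCP pose, the force and the opening at its end, in the units of the state.
- bot.read_state(): the state, without advancing time (a new reading comes with each control period).
- bot.read_camera(name): name is "side" or "top"; returns the picture (384x512x3 uint8, red, green, blue); there is no depth.
- bot.get_calibration(name): a dict with "fx", "fy", "cx", "cy" (pixels), "R" (3x3) and "t" (3): a world point X has camera coordinates R X + t. Camera axes: x right, y down, z forward; pixel columns grow to the right and rows downward; lengths in m; the calibration is good to about 2 mm. A picture is of the moment at which its call begins. get_calibration takes no time and is no camera call.
- bot.finish_job(): hands the job in, once; it reports no verdict.
The state is a dict: "time": time; "q": joint angles; "joint_vel": joint speeds; "joint_torque": joint torques, N m; "tool_pos": TCP position; "tcp_rot": TCP orientation; "wrist_force": force on the tool from outside, world axes, zero at the start; "torque": the same for the moment, N m; "width": opening from 0.0 (shut) to 1.0 (fully open).
Only numpy, scipy, OpenCV 4.12 (cv2) and the standard library are available. Lean on these libraries where they do the work, as an engineer would, in place of code of your own. Each camera call takes 0.05 s, during which the arm holds its last target.

## Working session

There is one attempt and no reset: what is moved stays moved. The work goes in short steps, Python scripts to look and compute and a tool call to move; the robot and the scene stay as the last step left them, time stands still between calls to the robot, and variables do not carry over. Pictures are saved under pics/ and viewed, and the job is handed in when it is done.

Besides the shell and the picture viewer there is one more tool, called as name(argument=value, ...) on one line, values as JSON. arm_command: Moves the arm, as the interface text tells. Its arguments: {"type":"object","properties":{"slide":{"type":"array","items":{"type":"array","items":{"type":"number"}}},"angular":{"type":"array","items":{"type":"array","items":{"type":"number"}}},"hand":{"type":"array","items":{"type":"number"}},"squeeze":{"type":"number"}},"required":["slide","angular","hand"]}

```bash
mkdir -p pics; ls
python3 - <<'E'
from workcell import bot
import cv2
for n in ("top","side"):
    im=bot.read_camera(n); cv2.imwrite(f"pics/{n}0.png",im[:,:,::-1])
    c=bot.get_calibration(n); print(n,c)
print(bot.read_state())
E
```

```text
pics
top {'fx': 370.7696785496254, 'fy': 370.7696785496254, 'cx': 258.132919762091, 'cy': 190.26281277452856, 'R': array([[ 0.00652537, -0.99971243,  0.02307537],
       [-0.98523236, -0.01037575, -0.170908  ],
       [ 0.17109828, -0.02161936, -0.98501674]]), 't': array([-0.0167143 ,  0.64191726,  0.88718019])}
side {'fx': 351.4740445339262, 'fy': 351.4740445339262, 'cx': 251.70258604467776, 'cy': 194.1232457168595, 'R': array([[-0.94274324, -0.33254904,  0.02542269],
       [-0.19984834,  0.50223267, -0.84132217],
       [ 0.26701277, -0.79823147, -0.53993583]]), 't': array([0.58406949, 0.18282635, 0.79558908])}
{'time': 0.1, 'q': array([ 1.15109992e+00,  2.64685213e-01,  1.60525784e+00,  3.33334969e-05,
        1.27371138e+00, -3.68833281e-02]), 'joint_vel': array([-2.37092359e-05, -1.00749573e-03, -1.73112836e-03, -1.08924516e-03,
       -2.46492182e-04, -2.29606840e-04]), 'joint_torque': array([ 3.89337329e-04, -5.16705287e+01, -3.68591416e+01, -8.74459920e-05,
        6.40290484e-03,  3.62420144e-05]), 'tool_pos': array([0.25184718, 0.62554936, 0.23807051]), 'tcp_rot': array([-0.59757651, -3.08372669,  0.00314279]), 'wrist_force': array([-0.35509907,  0.30353709,  0.51348143]), 'torque': array([-0.02414661,  0.05650985, -0.01395662]), 'width': 1.0013994207702852}
```

View pics/top0.png

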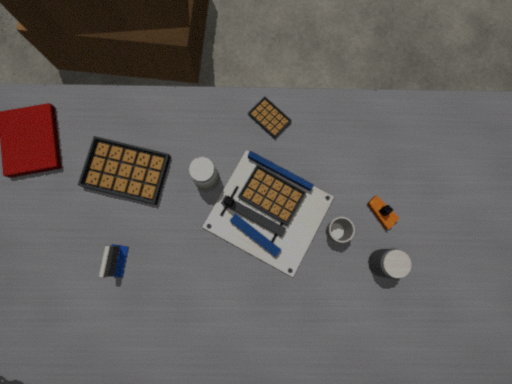

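View pics/side0.png

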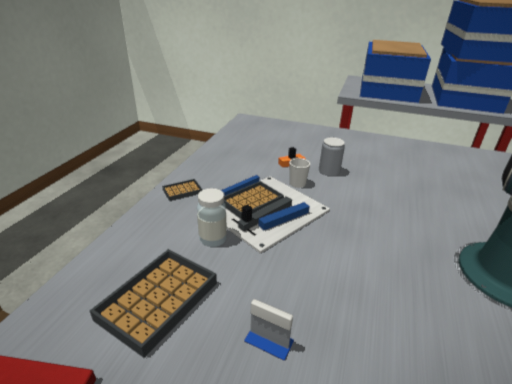

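```bash
cat > h.py <<'E'
import numpy as np, cv2
from workcell import bot
def ray(n,u,v,z):
    c=bot.get_calibration(n); R=np.array(c['R']); t=np.array(c['t'])
    d=R.T@np.array([(u-c['cx'])/c['fx'],(v-c['cy'])/c['fy'],1.]); o=-R.T@t
    return o+d*(z-o[2])/d[2]
def proj(n,X):
    c=bot.get_calibration(n); p=np.array(c['R'])@np.array(X)+np.array(c['t'])
    return np.array([c['fx']*p[0]/p[2]+c['cx'],c['fy']*p[1]/p[2]+c['cy']])
def hsv(n,f): return cv2.cvtColor(cv2.imread(f),cv2.COLOR_BGR2HSV)
E
python3 - <<'E'
from h import *
im=cv2.imread('pics/top0.png')
cv2.imwrite('pics/top0c.png',cv2.resize(im[140:290,190:350],None,fx=5,fy=4*1,interpolation=cv2.INTER_CUBIC) if 0 else cv2.resize(im[145:280,195:345],None,fx=4.4,fy=4.4,interpolation=cv2.INTER_CUBIC))
cv2.imwrite('pics/top0w.png',cv2.resize(im[180:285,320:420],None,fx=5.5,fy=5.5,interpolation=cv2.INTER_CUBIC))
H=hsv('top','pics/top0.png')
# plate: bright, low sat
m=((H[...,2]>150)&(H[...,1]<40)).astype(np.uint8)
for nm,m in (('white',m),('blue',cv2.inRange(H,(105,150,40),(125,255,255))),('orange',cv2.inRange(H,(5,180,120),(18,255,255)))):
    cs,_=cv2.findContours(m,cv2.RETR_EXTERNAL,cv2.CHAIN_APPROX_NONE)
    for c in cs:
        if cv2.contourArea(c)>60:
            print(nm,cv2.contourArea(c),cv2.minAreaRect(c),cv2.boxPoints(cv2.minAreaRect(c)).round(1).tolist())
E
```

```text
white 513.5 ((397.2500305175781, 263.75), (26.870054244995117, 24.748737335205078), 45.0) [[379.0, 263.0], [396.5, 245.5], [415.5, 264.5], [398.0, 282.0]]
white 67.0 ((337.2500305175781, 232.75003051757812), (8.485280990600586, 10.60660171508789), 45.0) [[330.5, 233.5], [338.0, 226.0], [344.0, 232.0], [336.5, 239.5]]
white 62.5 ((260.4705810546875, 230.38233947753906), (25.55328941345215, 4.630461692810059), 30.963756561279297) [[248.3000030517578, 225.8000030517578], [250.6999969482422, 221.8000030517578], [272.6000061035156, 235.0], [270.20001220703125, 238.89999389648438]]
white 3024.0 ((268.1880798339844, 212.2935791015625), (102.20238494873047, 89.19849395751953), 28.300756454467773) [[202.10000610351562, 227.3000030517578], [244.3000030517578, 148.8000030517578], [334.29998779296875, 197.3000030517578], [292.0, 275.79998779296875]]
white 396.5 ((201.0, 168.0), (22.0, 22.0), 90.0) [[190.0, 157.0], [212.0, 157.0], [212.0, 179.0], [190.0, 179.0]]
white 484.0 ((240.30003356933594, 174.90000915527344), (16.54690170288086, 48.746280670166016), 26.56505012512207) [[222.0, 193.0], [243
[... 365 characters left out ...]
4824219, 276.79998779296875]]
blue 397.5 ((255.01153564453125, 234.84231567382812), (57.00876235961914, 8.332051277160645), 37.87498474121094) [[230.0, 220.60000610351562], [235.10000610351562, 214.10000610351562], [280.1000061035156, 249.10000610351562], [275.0, 255.60000610351562]]
blue 325.5 ((279.9036865234375, 170.1789093017578), (69.89585876464844, 5.824655055999756), 28.300758361816406) [[247.8000030517578, 156.1999969482422], [250.5, 151.0], [312.1000061035156, 184.1999969482422], [309.29998779296875, 189.3000030517578]]
orange 249.5 ((382.0000305175781, 212.0000457763672), (32.52690887451172, 14.142135620117188), 45.0) [[365.5, 205.5], [375.5, 195.5], [398.5, 218.5], [388.5, 228.5]]
```

View pics/top0c.png

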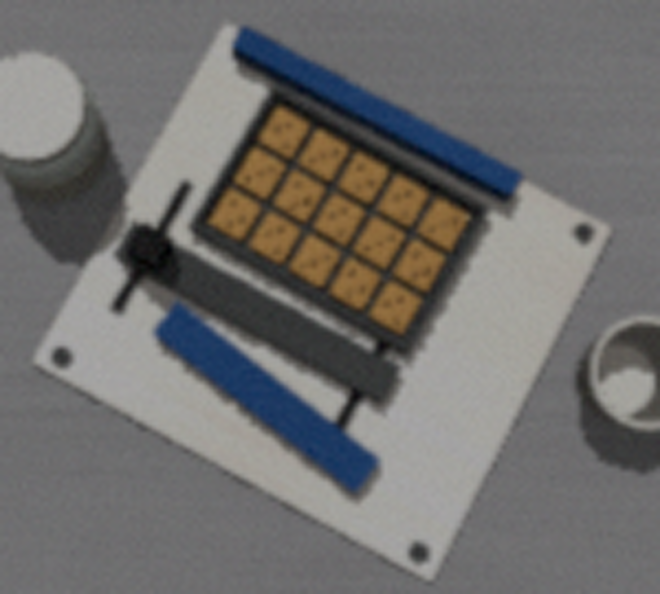

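View pics/top0w.png

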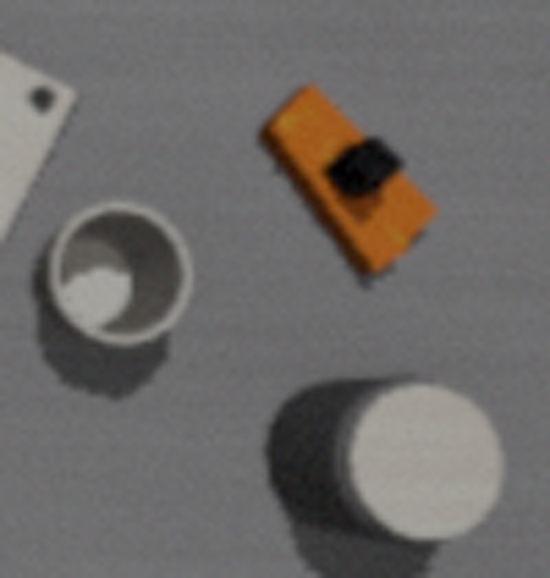

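```bash
cat >> h.py <<'E'
def fitquad(pts,n,z): return np.array([ray(n,u,v,z)[:2] for u,v in pts])
E
python3 - <<'E'
from h import *
px=[(202.3,227.0),(245.0,149.2),(334.2,197.1),(292.6,276.8)]  # -x+y, +x+y, +x-y, -x-y
P=fitquad(px,'top',.01); 
print((P*1000).round(1),[round(1000*np.linalg.norm(P[i]-P[(i+1)%4]),1) for i in range(4)])
# rigid fit
M=np.array([[-120,135],[120,135],[120,-135],[-120,-135]])/1000.
a=M-M.mean(0); b=P-P.mean(0)
th=np.arctan2((a[:,0]*b[:,1]-a[:,1]*b[:,0]).sum(),(a*b).sum()); c=P.mean(0)
R=np.array([[np.cos(th),-np.sin(th)],[np.sin(th),np.cos(th)]])
print('jig',c,np.degrees(th),'res',1000*(P-(M@R.T+c)))
J=lambda X:(np.array(X)[:2]-c)@R*1000
np.savez('jig.npz',c=c,th=th)
H=hsv('','pics/top0.png'); 
# expected pixel positions
for nm,X in dict(postback=(-34,100,73),stopA=(100,120,40),stopB=(100,-70,40),rampA=(-72.5,-75,34),rampB=(-47.5,75,34)).items():
    w=R@np.array(X[:2])/1000+c; print(nm,w,proj('top',[*w,X[2]/1000]).round(1),proj('side',[*w,X[2]/1000]).round(1))
print('barpost px->jig',J(ray('top',228.8,201,.073)))
print('jar',J(ray('top',201,168,.13)),ray('top',201,168,.13))
print('canister',J(ray('top',397.2,263.7,.11)),ray('top',397.2,263.7,.11))
print('tub',J(ray('top',341.5,229.5,.075)),ray('top',341.5,229.5,.075))
print('small tray',J(ray('top',270,118,.02)))
# tray corners crop px (280,95)(492,208)(405,345)(195,230)
T=fitquad([(x/4.4+195,y/4.4+145) for x,y in [(280,95),(492,208),(405,348),(195,230)]],'top',.032)
print('tray jig',[J(t).round(1) for t in T])
W=fitquad([(x/5.5+320,y/5.5+180) for x,y in [(310,85),(437,210),(375,275),(262,133)]],'top',.024)
print('wedge',1000*W.round(4),[round(1000*np.linalg.norm(W[i]-W[(i+1)%4]),1) for i in range(4)])
wp=ray('top',364/5.5+320,163/5.5+180,.06);print('wpost',wp,J(wp))
E
```

```text
[[ 551.   133. ]
 [ 762.8   24.2]
 [ 633.5 -215.6]
 [ 425.3 -102.3]] [np.float64(238.1), np.float64(272.4), np.float64(237.1), np.float64(266.8)]
jig [ 0.59314565 -0.04016418] -28.068566068914205 res [[ 0.19908508 -2.39406209]
 [ 0.2293176   1.68626553]
 [-1.97284446  0.15002318]
 [ 1.54444179  0.55777338]]
postback [0.61019734 0.06407229] [227.8 201.4] [247.4 206.9]
stopA [0.73784751 0.01866926] [246.8 155.2] [208.8 198.2]
stopB [ 0.64844722 -0.14898392] [311.1 189.4] [259.4 175.9]
rampA [ 0.49388314 -0.07222979] [281.6 249.5] [303.8 201.1]
rampB [0.58652195 0.04836478] [234.6 212.7] [257.9 218.2]
barpost px->jig [-31.94782836  98.34227708]
jar [ -0.43827093 187.25640774] [0.68086828 0.12527431 0.13      ]
canister [  23.42203354 -322.49942664] [ 0.46206794 -0.3357536   0.11      ]
tub [  38.60589636 -179.0419069 ] [ 0.54296672 -0.21631324  0.075     ]
small tray [227.22209086 117.75930251]
tray jig [array([89.7, 79. ]), array([ 89.7, -64.2]), array([ -8.6, -57.3]), array([-6.3, 84. ])]
wedge [[ 636.9 -324.4]
 [ 577.2 -382.4]
 [ 546.1 -351. ]
 [ 613.4 -300.2]] [np.float64(83.2), np.float64(44.2), np.float64(84.3), np.float64(33.8)]
wpost [ 0.59496001 -0.33518812  0.06      ] [ 140.41794695 -259.47104273]
```

```bash
cat >> h.py <<'E'
from scipy.spatial.transform import Rotation as Ro
jz=np.load('jig.npz'); JC=jz['c']; TH=float(jz['th']); JR=np.array([[np.cos(TH),-np.sin(TH)],[np.sin(TH),np.cos(TH)]])
def j2w(x,y,z): return np.array([*(JR@np.array([x,y])/1000+JC),z/1000])
def w2j(p): return np.array([*((np.array(p)[:2]-JC)@JR*1000),p[2]*1000])
def show():
    s=bot.read_state(); R=Ro.from_rotvec(s['tcp_rot']).as_matrix()
    f=s['wrist_force']; fj=np.array([*(f[:2]@JR),f[2]])
    print('t',round(s['time'],2),'tcp w',s['tool_pos'].round(4),'jig mm',w2j(s['tool_pos']).round(1),'yaw y',round(np.degrees(np.arctan2(R[1,1],R[0,1])),2),'tilt',np.degrees(R[:2,2]).round(2),'F jig',fj.round(2),'w',round(s['width']*85.4,1),'q',s['q'].round(2))
def plan(target,yaw,n,rot_tot=None):
    """rows from the present pose to target world pos, tool-y yaw (deg)"""
    s=bot.read_state(); R=Ro.from_rotvec(s['tcp_rot']); d=(np.array(target)-s['tool_pos'])/n
    Rm=R.as_matrix(); y0=np.degrees(np.arctan2(Rm[1,1],Rm[0,1]))
    Y=np.radians(yaw); Rt=np.array([[-np.sin(Y),np.cos(Y),0],[np.cos(Y),np.sin(Y),0],[0,0,-1]]).T
    Rt=np.column_stack([[-np.sin(Y),np.cos(Y),0],[np.cos(Y),np.sin(Y),0],[0,0,-1]])
    rv=(R.inv()*Ro.from_matrix(Rt)).as_rotvec()
    print('det',round(np.linalg.det(Rt),2),'rotvec total',np.degrees(rv).round(1),'d/row mm',(d*1000).round(1))
    sl=[]
    for i in range(n):
        Ri=R*Ro.from_rotvec(rv*i/n); sl.append((Ri.inv().apply(d)).round(3).tolist())
    print('slide',sl,'ang/row',np.degrees(rv/n).round(1))
E
python3 - <<'E'
from h import *
show()
plan(j2w(-33,96,200),np.degrees(TH),16)
E
```

```text
t 0.1 tcp w [0.2518 0.6255 0.2381] jig mm [-614.4  426.8  238.1] yaw y 68.07 tilt [-0.05 -0.11] F jig [-0.46  0.1   0.51] w 85.5 q [ 1.15  0.26  1.61  0.    1.27 -0.04]
det 1.0 rotvec total [-0.1  0.1 96.1] d/row mm [ 22.3 -35.3  -2.4]
slide [[-0.034, -0.024, 0.002], [-0.036, -0.021, 0.002], [-0.038, -0.017, 0.002], [-0.04, -0.013, 0.002], [-0.041, -0.009, 0.002], [-0.042, -0.004, 0.002], [-0.042, 0.0, 0.002], [-0.042, 0.005, 0.002], [-0.041, 0.009, 0.002], [-0.04, 0.013, 0.002], [-0.038, 0.017, 0.002], [-0.036, 0.021, 0.002], [-0.034, 0.025, 0.002], [-0.031, 0.028, 0.002], [-0.028, 0.031, 0.002], [-0.024, 0.034, 0.002]] ang/row [-0.  0.  6.]
```

arm_command(slide=[[-0.034,-0.024,0.002],[-0.036,-0.021,0.002],[-0.038,-0.017,0.002],[-0.04,-0.013,0.002],[-0.041,-0.009,0.002],[-0.042,-0.004,0.002],[-0.042,0,0.002],[-0.042,0.005,0.002]], angular=[[0,0,6],[0,0,6],[0,0,6],[0,0,6],[0,0,6],[0,0,6],[0,0,6],[0,0,6]], hand=[0.06,0.06,0.06,0.06,0.06,0.06,0.06,0.06], squeeze=60)

```text
time: 0.9
tool_pos: [0.4282, 0.333, 0.2166]
tcp_rot: [-1.829, -2.553, 0.012]
wrist_force: [1.3, -0.2, 0.4]
width: 0.701
```

Run:
```python
from h import *
show()
plan(j2w(-33,96,170),np.degrees(TH),8)
```

```text
t 0.9 tcp w [0.4282 0.333  0.2166] jig mm [-321.1  251.6  216.6] yaw y 18.75 tilt [-0.31 -0.3 ] F jig [1.19 0.45 0.4 ] w 59.9 q [ 0.62  0.03  1.91 -0.    1.21  0.29]
det 1.0 rotvec total [-0.3  0.3 46.8] d/row mm [ 22.6 -34.1  -5.8]
slide [[-0.04, 0.01, 0.006], [-0.038, 0.014, 0.006], [-0.037, 0.018, 0.006], [-0.035, 0.022, 0.006], [-0.032, 0.025, 0.006], [-0.029, 0.028, 0.006], [-0.026, 0.031, 0.006], [-0.023, 0.034, 0.006]] ang/row [-0.   0.   5.9]
```

arm_command(slide=[[-0.04,0.01,0.004],[-0.038,0.014,0.004],[-0.037,0.018,0.004],[-0.035,0.022,0.004],[-0.032,0.025,0.004],[-0.029,0.028,0.004],[-0.026,0.031,0.004],[-0.023,0.034,0.004]], angular=[[0,0,5.9],[0,0,5.9],[0,0,5.9],[0,0,5.9],[0,0,5.9],[0,0,5.9],[0,0,5.9],[0,0,5.9]], hand=[0.06,0.06,0.06,0.06,0.06,0.06,0.06,0.06])

```text
time: 1.7
tool_pos: [0.6051, 0.0429, 0.1809]
tcp_rot: [2.727, 1.559, -0.017]
wrist_force: [0.7, -0.1, 0.3]
width: 0.705
```

Run:
```python
from h import *
show()
plan(j2w(-33,96,49),np.degrees(TH),6)
```

```text
t 1.7 tcp w [0.6051 0.0429 0.1809] jig mm [-28.6  78.9 180.9] yaw y -30.5 tilt [-0.53 -0.31] F jig [0.7  0.22 0.28] w 60.2 q [ 0.03  0.18  1.81 -0.01  1.16  0.57]
det 1.0 rotvec total [-0.3  0.5 -2.4] d/row mm [  0.7   2.9 -22. ]
slide [[0.003, -0.001, 0.022], [0.003, -0.001, 0.022], [0.003, -0.001, 0.022], [0.003, -0.001, 0.022], [0.003, -0.001, 0.022], [0.003, -0.001, 0.022]] ang/row [-0.1  0.1 -0.4]
```

arm_command(slide=[[0.008,-0.002,0],[0.008,-0.002,0.01],[0.001,0,0.02],[0,0,0.02],[0,0,0.02],[0,0,0.01],[0,0,0],[0,0,0]], angular=[[-0.3,0.5,-1.2],[0,0,-1.2],[0,0,0],[0,0,0],[0,0,0],[0,0,0],[0,0,0],[0,0,0]], hand=[0.06,0.06,0.06,0.06,0.06,0.06,0.06,0.06])

```text
time: 2.5
tool_pos: [0.6078, 0.0622, 0.0928]
tcp_rot: [-2.686, -1.624, 0.009]
wrist_force: [0.3, 0.0, -0.2]
width: 0.705
```

Run:
```python
from h import *
show()
plan(j2w(-33,96,49),np.degrees(TH),4)
a=[cv2.resize(bot.read_camera(n)[b:b+110,c:c+110,::-1],None,fx=3.6,fy=3.6,interpolation=cv2.INTER_CUBIC) for n,b,c in (('top',150,180),('side',140,190))]
cv2.imwrite('pics/a1.png',np.hstack(a))
```

```text
t 2.5 tcp w [0.6078 0.0622 0.0928] jig mm [-35.3  97.3  92.8] yaw y -27.69 tilt [-0.35 -0.03] F jig [ 0.22  0.17 -0.24] w 60.2 q [ 0.06  0.28  1.87 -0.    1.    0.54]
det 1.0 rotvec total [-0.3  0.2  0.4] d/row mm [  0.3  -0.5 -11. ]
slide [[-0.0, 0.001, 0.011], [-0.0, 0.001, 0.011], [-0.0, 0.001, 0.011], [-0.0, 0.001, 0.011]] ang/row [-0.1  0.   0.1]
```

View pics/a1.png

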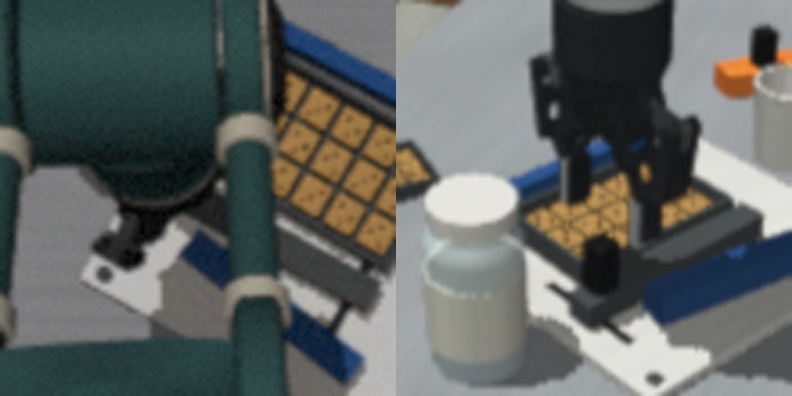

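arm_command(slide=[[0,0.002,0.011],[0,0,0.011],[0,0,0.011],[0,0,0.009],[0,0,0],[0,0,0],[0,0,0],[0,0,0]], angular=[[-0.3,0.2,0.4],[0,0,0],[0,0,0],[0,0,0],[0,0,0],[0,0,0],[0,0,0],[0,0,0]], hand=[0.06,0.06,0.06,0.06,0.06,0,0,0], squeeze=40)

```text
time: 3.4
tool_pos: [0.6123, 0.0606, 0.0502]
tcp_rot: [2.693, 1.612, 0.009]
wrist_force: [-0.6, 0.1, -3.4]
width: 0.229
```

Run:
```python
from h import *
show()
```

```text
t 3.4 tcp w [0.6123 0.0606 0.0502] jig mm [-30.5  97.9  50.2] yaw y -28.2 tilt [0.35 0.02] F jig [-0.56 -0.15 -3.38] w 19.5 q [ 0.06  0.33  1.9  -0.    0.91  0.55]
```

arm_command(slide=[[0,0.003,0],[0,0.003,0],[0,0.003,0],[0,0.003,0],[0,0.003,0],[0,0,0],[0,0,0],[0,0,0]], angular=[[0,0,0],[0,0,0],[0,0,0],[0,0,0],[0,0,0],[0,0,0],[0,0,0],[0,0,0]], hand=[0,0,0,0,0,0,0,0])

```text
time: 4.2
tool_pos: [0.625, 0.0537, 0.0502]
tcp_rot: [-2.696, -1.613, -0.005]
wrist_force: [-1.9, 0.8, 0.4]
width: 0.228
```

Run:
```python
from h import *
show()
```

```text
t 4.2 tcp w [0.625  0.0537 0.0502] jig mm [-16.   97.8  50.2] yaw y -28.21 tilt [0.15 0.1 ] F jig [-2.02 -0.18  0.44] w 19.4 q [0.05 0.35 1.87 0.   0.92 0.54]
```

arm_command(slide=[[0,0.002,0],[0,0.002,0],[0,0.002,0],[0,0,0],[0,0,0],[0,0,0],[0,0,0],[0,0,0]], angular=[[0,0,0],[0,0,0],[0,0,0],[0,0,0],[0,0,0],[0,0,0],[0,0,0],[0,0,0]], hand=[0,0,0,0,0,0,0,0])

```text
time: 5.0
tool_pos: [0.6292, 0.0515, 0.0502]
tcp_rot: [-2.694, -1.612, -0.002]
wrist_force: [-3.6, 1.9, 0.4]
width: 0.228
```

Run:
```python
from h import *
show()
a=[cv2.resize(bot.read_camera(n)[b:b+110,c:c+110,::-1],None,fx=3.6,fy=3.6,interpolation=cv2.INTER_CUBIC) for n,b,c in (('top',150,220),('side',140,190))]
cv2.imwrite('pics/a2.png',np.hstack(a))
```

```text
t 5.0 tcp w [0.6292 0.0515 0.0502] jig mm [-11.3  97.8  50.2] yaw y -28.2 tilt [-0.02  0.14] F jig [-4.06  0.04  0.44] w 19.5 q [0.04 0.36 1.86 0.   0.93 0.53]
```

View pics/a2.png

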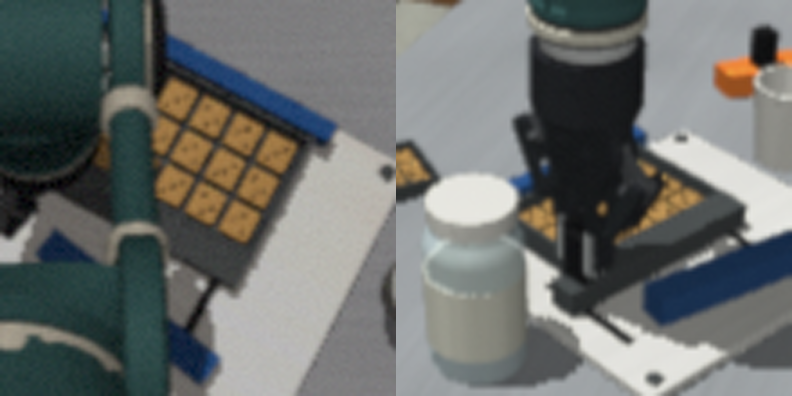

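arm_command(slide=[[0,0.002,0],[0,0.002,0],[0,0.001,0],[0,0.001,0],[0,0,0],[0,0,0],[0,0,0],[0,0,0]], angular=[[0,0,0],[0,0,0],[0,0,0],[0,0,0],[0,0,0],[0,0,0],[0,0,0],[0,0,0]], hand=[0,0,0,0,0,0,0,0])

```text
time: 5.9
tool_pos: [0.6291, 0.0515, 0.0502]
tcp_rot: [-2.686, -1.611, 0.01]
wrist_force: [-5.3, 1.8, 1.5]
width: 0.229
```

Run:
```python
from h import *
show()
```

```text
t 5.9 tcp w [0.6291 0.0515 0.0502] jig mm [-11.4  97.8  50.2] yaw y -28.1 tilt [-0.6   0.29] F jig [-5.58 -0.9   1.54] w 19.6 q [0.04 0.36 1.85 0.01 0.94 0.53]
```

arm_command(slide=[[0,0,0],[0,0,0],[0,0,0],[0,0,0],[0,0.003,0],[0,0.004,0],[0,0.005,0],[0,0.005,0]], angular=[[0,0,0],[0,0,0],[0,0,0],[0,0,0],[0,0,0],[0,0,0],[0,0,0],[0,0,0]], hand=[0,0,0,0,0,0,0,0])

```text
time: 6.7
tool_pos: [0.6289, 0.0515, 0.0499]
tcp_rot: [-2.664, -1.596, 0.044]
wrist_force: [-20.2, 10.2, 13.3]
width: 0.224
```

Run:
```python
from h import *
show()
```

```text
t 6.7 tcp w [0.6289 0.0515 0.0499] jig mm [-11.6  97.7  49.9] yaw y -28.16 tilt [-2.43  0.9 ] F jig [-22.65  -0.54  13.3 ] w 19.1 q [0.03 0.38 1.83 0.02 0.98 0.51]
```

arm_command(slide=[[0,0,0],[0,0,0],[0,0,0],[0,0,0],[0,0,-0.01],[0,0,-0.02],[0,0,-0.03],[0,0,-0.03]], angular=[[0,0,0],[0,0,0],[0,0,0],[0,0,0],[0,0,0],[0,0,0],[0,0,0],[0,0,0]], hand=[0,0.03,0.06,0.06,0.06,0.06,0.06,0.06])

```text
time: 7.5
tool_pos: [0.6322, 0.0483, 0.1397]
tcp_rot: [-2.665, -1.596, 0.051]
wrist_force: [0.9, 0.2, -0.3]
width: 0.704
```

Run:
```python
from h import *
show()
# wedge yaw: thin end dir. from long-edge flat (no taper): check geometry
W=np.array([[636.9,-324.4],[577.2,-382.4],[546.1,-351.],[613.4,-300.2]])
# corners: thin A,(thick)B,(thick)C,(thin)D
for n,v in (('A-B',W[0]-W[1]),('D-C',W[3]-W[2]),('thin',W[3]-W[0]),('thick',W[2]-W[1])): print(n,np.degrees(np.arctan2(v[1],v[0])))
```

```text
t 7.5 tcp w [0.6322 0.0483 0.1397] jig mm [ -7.2  96.4 139.7] yaw y -28.17 tilt [-2.64  0.76] F jig [ 0.71  0.63 -0.27] w 60.1 q [0.03 0.29 1.76 0.02 1.14 0.51]
A-B 44.172505923539724
D-C 37.04656813280823
thin 134.15924178369121
thick 134.72498237045966
```

Run:
```python
from h import *
ims={}
for n in('top','side'):
    im=bot.read_camera(n)[:,:,::-1].copy(); cv2.imwrite(f'pics/{n}2.png',im); ims[n]=im
a=cv2.resize(ims['top'][180:250,340:420],None,fx=5,fy=5,interpolation=cv2.INTER_CUBIC)
b=cv2.resize(ims['side'][135:185,265:325],None,fx=6.6,fy=7,interpolation=cv2.INTER_CUBIC)
cv2.imwrite('pics/w2.png',np.hstack([a,b]))
H=cv2.cvtColor(ims['top'],cv2.COLOR_BGR2HSV)
m=(H[...,2]<28).astype(np.uint8); m[:190]=0;m[225:]=0;m[:,:370]=0;m[:,398:]=0
ys,xs=np.where(m); print('top dark',len(xs),xs.min(),xs.max(),ys.min(),ys.max())
for r in range(200,220): print(r,H[r,372:398,2])
```

```text
top dark 61 380 391 206 214
200 [181 188 187 188 188 186 186 186 184 174 154 137 134 135 135 133 134 131
 133 131 133 134 133 133 135 133]
201 [187 188 188 188 189 188 188 188 187 185 176 155 134 131 132 134 132 133
 130 133 130 131 131 132 130 135]
202 [189 188 187 188 189 188 189 187 189 189 187 175 153 137 128 132 131 129
 130 132 133 133 131 132 130 131]
203 [189 190 191 189 189 188 188 189 187 187 190 188 174 153 133 131 131 129
 131 134 131 132 134 133 133 133]
204 [188 188 187 189 188 188 188 186 186 188 187 187 183 165 129 119 118 125
 133 134 132 133 134 134 132 133]
205 [185 190 187 187 187 190 188 189 187 188 180 171 163 140  84  53  63  94
 122 129 132 132 132 132 131 133]
206 [173 187 189 189 188 186 188 189 188 181 146 104  82  55  30  24  32  52
  95 118 130 132 134 132 130 132]
207 [144 175 187 187 186 187 186 186 177 146  88  37  25  22  12  24  25  26
  52  89 124 132 133 131 129 127]
208 [100 149 180 190 188 189 188 177 146  87  32  15  14  24  29  20  22  21
  29  49  93 121 131 132 133 127]
209 [ 75 112 162 185 187 185 180 146  85  30  16  24  25  25  22  23  24 
[... 447 characters left out ...]

 146 179 189 187 174 151 136 131]
214 [117  88  70  66  86 137 173 168 126  75  34  16  21  22  27  40  68 130
 181 187 186 190 184 175 150 136]
215 [132 114  87  69  69  96 144 174 159 111  75  48  41  61  69  86  99 148
 185 189 187 188 190 185 175 152]
216 [135 131 112  75  70  71  98 147 167 139 111  91  90 101 113 117 121 150
 184 187 187 187 189 189 186 171]
217 [134 134 119  89  71  69  77 126 171 166 137 120 117 118 118 126 143 163
 185 188 187 190 188 188 190 187]
218 [130 132 132 116  88  71  68  96 141 170 165 137 125 120 122 150 181 185
 184 191 187 189 187 189 186 189]
219 [131 130 132 128 107  77  69  74  99 144 174 172 138 124 133 161 185 188
 187 188 188 188 188 187 188 182]
```

View pics/w2.png

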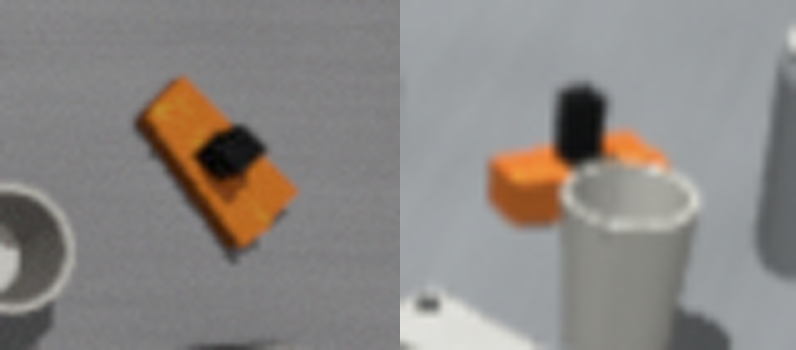

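Run:
```python
from h import *
print(ray('top',387.2,209.3,.06))
print(proj('side',[.595,-.3385,.06]), 'seen side post top', 265+580/6.6, 135+88/7)
plan([.595,-.338,.14],44.4,16)
```

```text
[ 0.5958399  -0.33782888  0.06      ]
[292.15741083 147.96766988] seen side post top 352.8787878787879 147.57142857142858
det 1.0 rotvec total [ -2.   -1.1 -72.5] d/row mm [ -2.6 -24.1  -0.3]
slide [[-0.023, 0.009, 0.0], [-0.023, 0.007, 0.0], [-0.024, 0.005, 0.0], [-0.024, 0.004, 0.0], [-0.024, 0.002, 0.0], [-0.024, -0.0, 0.0], [-0.024, -0.002, 0.0], [-0.024, -0.004, 0.0], [-0.024, -0.006, 0.0], [-0.023, -0.008, 0.0], [-0.022, -0.01, 0.0], [-0.021, -0.011, 0.0], [-0.021, -0.013, 0.0], [-0.019, -0.015, 0.0], [-0.018, -0.016, 0.0], [-0.017, -0.017, 0.0]] ang/row [-0.1 -0.1 -4.5]
```

Run:
```python
from h import *
plan([.595,-.338,.14],44.4,10)
```

```text
det 1.0 rotvec total [ -2.   -1.1 -72.5] d/row mm [ -4.2 -38.6  -0.5]
slide [[-0.036, 0.015, 0.0], [-0.038, 0.01, 0.0], [-0.039, 0.005, 0.0], [-0.039, 0.0, 0.0], [-0.039, -0.005, 0.0], [-0.038, -0.01, 0.001], [-0.036, -0.014, 0.001], [-0.034, -0.019, 0.001], [-0.031, -0.023, 0.001], [-0.028, -0.027, 0.001]] ang/row [-0.2 -0.1 -7.3]
```

arm_command(slide=[[-0.036,0.015,0],[-0.038,0.01,0],[-0.039,0.005,0],[-0.039,0,0],[-0.039,-0.005,0],[-0.038,-0.01,0],[-0.036,-0.014,0],[-0.034,-0.019,0]], angular=[[-0.3,-0.1,-7.3],[-0.3,-0.1,-7.3],[-0.3,-0.1,-7.3],[-0.3,-0.1,-7.3],[-0.3,-0.1,-7.3],[-0.2,-0.1,-7.3],[0,0,-7.3],[0,0,-7.3]], hand=[0.06,0.06,0.06,0.06,0.06,0.06,0.06,0.06])

```text
time: 8.4
tool_pos: [0.6115, -0.2699, 0.1482]
tcp_rot: [1.498, 2.758, 0.002]
wrist_force: [0.6, 0.6, -0.8]
width: 0.7
```

Run:
```python
from h import *
show()
plan([.595,-.338,.1],44.4,4)
```

```text
t 8.4 tcp w [ 0.6115 -0.2699  0.1482] jig mm [ 124.3 -194.1  148.2] yaw y 32.98 tilt [ 0.19 -0.01] F jig [ 0.25  0.84 -0.81] w 59.8 q [-0.45  0.32  1.71  0.    1.11 -1.03]
det 1.0 rotvec total [  0.1   0.1 -11.4] d/row mm [ -4.1 -17.  -12.1]
slide [[-0.012, -0.013, 0.012], [-0.011, -0.013, 0.012], [-0.011, -0.014, 0.012], [-0.01, -0.014, 0.012]] ang/row [ 0.   0.  -2.9]
```

arm_command(slide=[[-0.012,-0.013,0.012],[-0.011,-0.013,0.012],[-0.011,-0.014,0.012],[-0.01,-0.014,0.012],[0,0,0],[0,0,0],[0,0,0],[0,0,0]], angular=[[0,0,-2.9],[0,0,-2.9],[0,0,-2.9],[0,0,-2.9],[0,0,0],[0,0,0],[0,0,0],[0,0,0]], hand=[0.06,0.06,0.06,0.06,0.06,0.06,0.06,0.06])

```text
time: 9.2
tool_pos: [0.5946, -0.348, 0.1006]
tcp_rot: [1.21, 2.891, 0.0]
wrist_force: [-0.0, 0.1, -0.4]
width: 0.702
```

Run:
```python
from h import *
show()
plan([.595,-.338,.04],44.4,4)
```

```text
t 9.2 tcp w [ 0.5946 -0.348   0.1006] jig mm [ 146.1 -271.   100.6] yaw y 44.57 tilt [ 0.41 -0.17] F jig [-0.09  0.11 -0.36] w 59.9 q [-0.57  0.39  1.7   0.    1.04 -1.35]
det 1.0 rotvec total [0.2 0.4 0.2] d/row mm [  0.1   2.5 -15.2]
slide [[0.002, 0.002, 0.015], [0.002, 0.002, 0.015], [0.002, 0.002, 0.015], [0.002, 0.002, 0.015]] ang/row [0.  0.1 0. ]
```

arm_command(slide=[[0.006,0.006,0],[0,0,0.015],[0,0,0.015],[0,0,0.015],[0,0,0.008],[0,0,0],[0,0,0],[0,0,0]], angular=[[0.2,0.4,0],[0,0,0],[0,0,0],[0,0,0],[0,0,0],[0,0,0],[0,0,0],[0,0,0]], hand=[0.06,0.06,0.06,0.06,0.06,0.06,0.06,0.06])

```text
time: 10.0
tool_pos: [0.595, -0.3357, 0.0422]
tcp_rot: [-1.209, -2.897, -0.0]
wrist_force: [-0.2, -0.6, -0.9]
width: 0.702
```

Run:
```python
from h import *
show()
plan([.595,-.338,.04],44.4,1)
b=bot.read_camera('side')[120:190,260:330,::-1]
cv2.imwrite('pics/a4.png',cv2.resize(b,None,fx=7,fy=7,interpolation=cv2.INTER_CUBIC))
```

```text
t 10.0 tcp w [ 0.595  -0.3357  0.0422] jig mm [ 140.7 -259.9   42.2] yaw y 44.71 tilt [-0.12  0.06] F jig [ 0.07 -0.59 -0.95] w 59.9 q [-0.55  0.45  1.74 -0.    0.95 -1.33]
det 1.0 rotvec total [-0.  -0.1  0.3] d/row mm [-0.  -2.3 -2.2]
slide [[-0.002, -0.002, 0.002]] ang/row [-0.  -0.1  0.3]
```

View pics/a4.png

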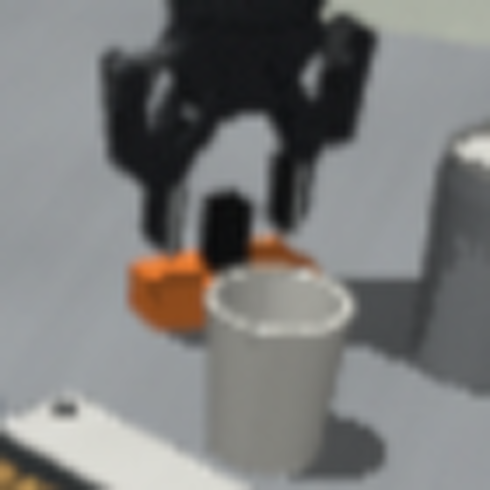

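arm_command(slide=[[-0.002,-0.002,0.001],[0,0,0],[0,0,0],[0,0,0],[0,0,0],[0,0,-0.01],[0,0,-0.02],[0,0,-0.03]], angular=[[0,0,0.3],[0,0,0],[0,0,0],[0,0,0],[0,0,0],[0,0,0],[0,0,0],[0,0,0]], hand=[0.06,0,0,0,0,0,0,0], squeeze=80)

```text
time: 10.85
tool_pos: [0.5921, -0.3375, 0.0998]
tcp_rot: [-1.215, -2.886, -0.002]
wrist_force: [0.9, 0.6, -0.9]
width: 0.219
```

Run:
```python
from h import *
show()
b=bot.read_camera('side')[90:190,250:350,::-1]; a=bot.read_camera('top')[150:250,330:430,::-1]
cv2.imwrite('pics/a5.png',np.hstack([cv2.resize(x,None,fx=4,fy=4,interpolation=cv2.INTER_CUBIC) for x in (a,b)]))
plan(j2w(-42,-85,110),61.93,9)
```

```text
t 10.85 tcp w [ 0.5921 -0.3375  0.0998] jig mm [ 139.  -262.8   99.8] yaw y 44.35 tilt [-0.51  0.3 ] F jig [ 0.52  0.92 -0.87] w 18.7 q [-0.55  0.39  1.7  -0.    1.06 -1.33]
det 1.0 rotvec total [  0.    0.2 -17.6] d/row mm [-9.  27.2  0.4]
slide [[0.026, 0.013, -0.0], [0.025, 0.013, -0.0], [0.025, 0.014, -0.0], [0.024, 0.015, -0.0], [0.024, 0.016, -0.0], [0.023, 0.017, -0.0], [0.023, 0.018, -0.0], [0.022, 0.018, -0.0], [0.021, 0.019, -0.0]] ang/row [ 0.  0. -2.]
```

View pics/a5.png

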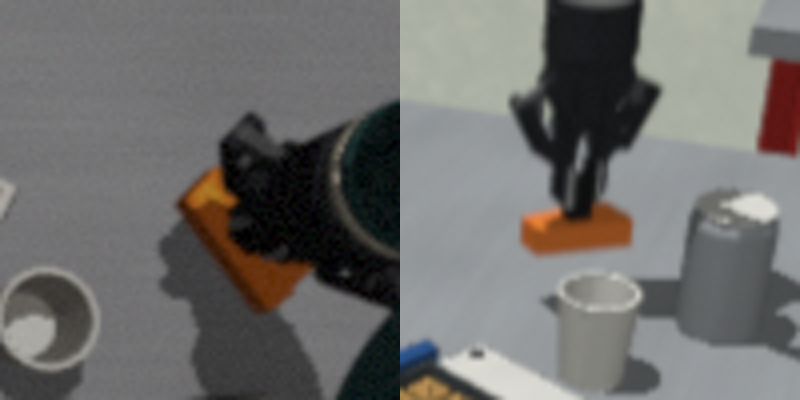

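Run:
```python
from h import *
p=j2w(-47,-85,160); p0=bot.read_state()['tool_pos']; print(p,p0)
import h
s=bot.read_state()
# plan for horizontal part over 7 rows (prior row(s) raise)
plan([p[0],p[1],p0[2]],61.93,7)
```

```text
[ 0.51167868 -0.0930521   0.16      ] [ 0.59678754 -0.34034503  0.10655595]
det 1.0 rotvec total [  0.    0.2 -17.6] d/row mm [-12.2  35.3   0. ]
slide [[0.034, 0.016, -0.0], [0.033, 0.017, -0.0], [0.032, 0.019, -0.0], [0.031, 0.02, -0.0], [0.03, 0.022, -0.0], [0.029, 0.023, -0.0], [0.028, 0.024, -0.0]] ang/row [ 0.   0.  -2.5]
```

arm_command(slide=[[0,0,-0.045],[0.015,0.007,-0.02],[0.034,0.016,0],[0.033,0.017,0],[0.032,0.019,0],[0.031,0.02,0],[0.03,0.022,0],[0.02,0.015,0]], angular=[[0,0,0],[0,0,0],[0,0,-2.5],[0,0,-2.5],[0,0,-2.5],[0,0,-2.5],[0,0,-2.5],[0,0,-2.5]], hand=[0,0,0,0,0,0,0,0])

```text
time: 11.75
tool_pos: [0.519, -0.1214, 0.1694]
tcp_rot: [0.823, 3.027, -0.002]
wrist_force: [0.2, 1.1, -0.3]
width: 0.212
```

Run:
```python
from h import *
show()
plan(j2w(-47,-85,100),61.93,4)
```

```text
t 11.75 tcp w [ 0.519  -0.1214  0.1694] jig mm [ -27.2 -106.6  169.4] yaw y 59.59 tilt [ 0.23 -0.15] F jig [-0.3   1.05 -0.28] w 18.1 q [-0.28  0.05  1.99 -0.    1.1  -1.31]
det 1.0 rotvec total [-0.   0.3 -2.3] d/row mm [ -1.8   7.1 -17.3]
slide [[0.005, 0.005, 0.017], [0.005, 0.005, 0.017], [0.005, 0.005, 0.017], [0.005, 0.005, 0.017]] ang/row [-0.   0.1 -0.6]
```

arm_command(slide=[[0.006,0.006,0.01],[0.005,0.005,0.017],[0.002,0.002,0.017],[0,0,0.017],[0,0,0],[0,0,0],[0,0,0],[0,0,0]], angular=[[0,0.3,-1],[0,0,-0.7],[0,0,0],[0,0,0],[0,0,0],[0,0,0],[0,0,0],[0,0,0]], hand=[0,0,0,0,0,0,0,0])

```text
time: 12.55
tool_pos: [0.5123, -0.1013, 0.103]
tcp_rot: [-0.771, -3.043, 0.001]
wrist_force: [0.1, 0.1, -1.3]
width: 0.217
```

Run:
```python
from h import *
show()
plan(j2w(-47,-85,58),61.93,4)
b=bot.read_camera('side')[130:230,210:330,::-1]; a=bot.read_camera('top')[180:280,230:330,::-1]
cv2.imwrite('pics/a6.png',np.hstack([cv2.resize(x,None,fx=3.6,fy=3.6,interpolation=cv2.INTER_CUBIC) for x in (a,b)]))
```

```text
t 12.55 tcp w [ 0.5123 -0.1013  0.103 ] jig mm [-42.5 -92.  103. ] yaw y 61.57 tilt [-0.15 -0.01] F jig [ 0.07  0.12 -1.33] w 18.5 q [-0.24  0.11  2.06 -0.    0.98 -1.32]
det 1.0 rotvec total [-0.1 -0.1 -0.4] d/row mm [ -0.2   2.1 -11.3]
slide [[0.001, 0.002, 0.011], [0.001, 0.002, 0.011], [0.001, 0.002, 0.011], [0.001, 0.002, 0.011]] ang/row [-0.  -0.  -0.1]
```

View pics/a6.png

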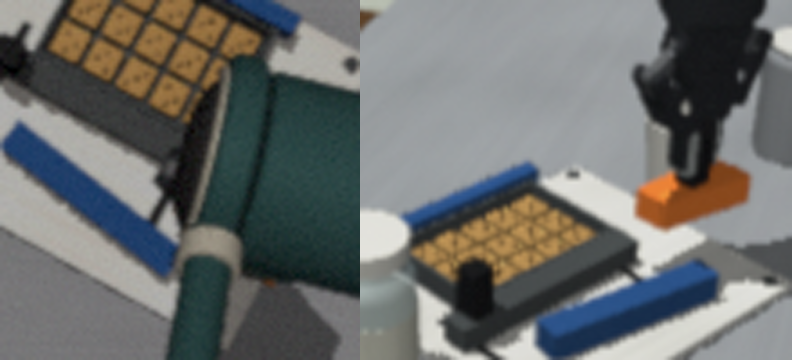

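arm_command(slide=[[0.005,0.006,0],[0,0.001,0.012],[0,0,0.012],[0,0,0.012],[0,0,0.008],[0,0,0],[0,0,0],[0,0,0]], angular=[[0,0,-0.4],[0,0,0],[0,0,0],[0,0,0],[0,0,0],[0,0,0],[0,0,0],[0,0,0]], hand=[0,0,0,0,0,0,0,0])

```text
time: 13.45
tool_pos: [0.511, -0.0919, 0.0552]
tcp_rot: [-0.759, -3.046, 0.001]
wrist_force: [0.6, -0.4, -1.7]
width: 0.217
```

Run:
```python
from h import *
show()
plan(j2w(-47,-85,51),61.93,1)
b=bot.read_camera('side')[150:220,230:330,::-1]; 
cv2.imwrite('pics/a7.png',cv2.resize(b,None,fx=7,fy=7,interpolation=cv2.INTER_CUBIC))
```

```text
t 13.45 tcp w [ 0.511  -0.0919  0.0552] jig mm [-48.2 -84.3  55.2] yaw y 62.02 tilt [-0.15 -0.01] F jig [ 0.74 -0.08 -1.72] w 18.5 q [-0.23  0.16  2.1  -0.    0.88 -1.31]
det 1.0 rotvec total [-0.1 -0.1  0.1] d/row mm [ 0.7 -1.2 -4.2]
slide [[-0.001, -0.001, 0.004]] ang/row [-0.1 -0.1  0.1]
```

View pics/a7.png

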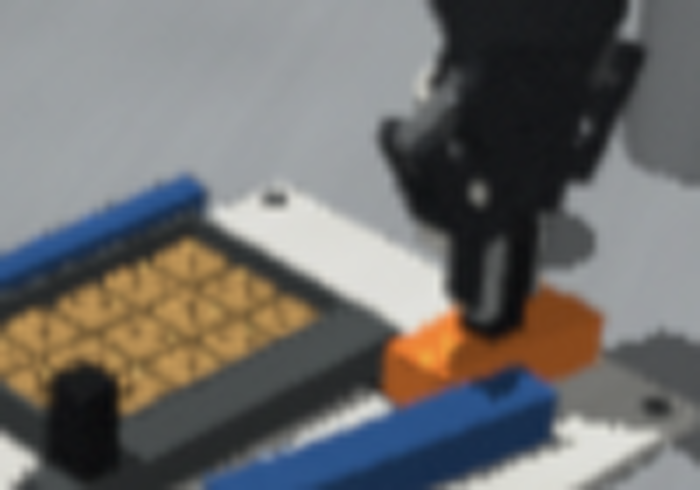

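arm_command(slide=[[0,0,0.002],[0,0,0.002],[0,0,0.001],[0,0,0.001],[0,0,0],[0,0,0],[0,0,0],[0,0,0]], angular=[[0,0,0],[0,0,0],[0,0,0],[0,0,0],[0,0,0],[0,0,0],[0,0,0],[0,0,0]], hand=[0,0,0,0,0,0,0,0])

```text
time: 14.3
tool_pos: [0.5134, -0.0927, 0.0538]
tcp_rot: [0.759, 3.046, -0.001]
wrist_force: [-0.9, 0.0, 2.5]
width: 0.216
```

Run:
```python
from h import *
show()
```

```text
t 14.3 tcp w [ 0.5134 -0.0927  0.0538] jig mm [-45.6 -83.8  53.8] yaw y 62.01 tilt [ 0.12 -0.08] F jig [-0.82 -0.38  2.48] w 18.5 q [-0.23  0.17  2.1  -0.    0.87 -1.31]
```

arm_command(slide=[[0,0.008,0],[0,0.008,0],[0,0.008,0],[0,0.008,0],[0,0.008,0],[0,0,0],[0,0,0],[0,0,0]], angular=[[0,0,0],[0,0,0],[0,0,0],[0,0,0],[0,0,0],[0,0,0],[0,0,0],[0,0,0]], hand=[0,0,0,0,0,0,0,0])

```text
time: 15.1
tool_pos: [0.5349, -0.0535, 0.0539]
tcp_rot: [0.756, 3.045, -0.002]
wrist_force: [-0.7, -0.9, 0.2]
width: 0.212
```

Run:
```python
from h import *
show()
b=bot.read_camera('side')[150:220,230:330,::-1]; 
cv2.imwrite('pics/a8.png',cv2.resize(b,None,fx=7,fy=7,interpolation=cv2.INTER_CUBIC))
```

```text
t 15.1 tcp w [ 0.5349 -0.0535  0.0539] jig mm [-45.1 -39.2  53.9] yaw y 62.1 tilt [ 0.19 -0.11] F jig [-0.22 -1.11  0.17] w 18.1 q [-0.15  0.2   2.06 -0.    0.88 -1.23]
```

View pics/a8.png

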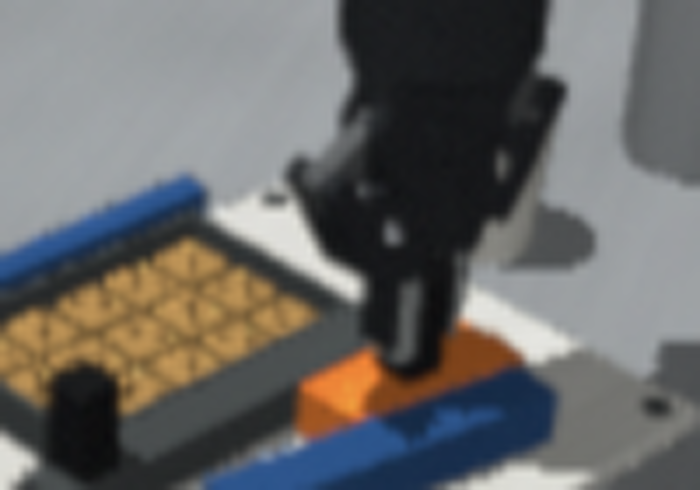

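arm_command(slide=[[-0.001,0.006,0.001],[0,0.006,0.001],[0,0.004,0.001],[-0.001,0.003,0],[0,0,0.001],[0,0,0.001],[0,0,0],[0,0,0]], angular=[[0,0,0],[0,0,0],[0,0,0],[0,0,0],[0,0,0],[0,0,0],[0,0,0],[0,0,0]], hand=[0,0,0,0,0,0,0,0])

```text
time: 15.95
tool_pos: [0.5459, -0.0409, 0.0539]
tcp_rot: [0.762, 3.044, -0.006]
wrist_force: [-1.0, -0.5, 1.3]
width: 0.218
```

Run:
```python
from h import *
show()
```

```text
t 15.95 tcp w [ 0.5459 -0.0409  0.0539] jig mm [-41.4 -22.9  53.9] yaw y 61.9 tilt [ 0.17 -0.26] F jig [-0.67 -0.97  1.27] w 18.6 q [-0.12  0.21  2.04 -0.01  0.88 -1.19]
```

arm_command(slide=[[0,0.004,0.001],[0,0.004,0.001],[0,0.003,0.001],[0,0.003,0.001],[0,0.003,0.001],[0,0.003,0],[0,0,0],[0,0,0]], angular=[[0,0,0],[0,0,0],[0,0,0],[0,0,0],[0,0,0],[0,0,0],[0,0,0],[0,0,0]], hand=[0,0,0,0,0,0,0,0])

```text
time: 16.75
tool_pos: [0.551, -0.0316, 0.0546]
tcp_rot: [-0.761, -3.043, 0.03]
wrist_force: [-2.5, -1.5, 3.0]
width: 0.218
```

Run:
```python
from h import *
show()
```

```text
t 16.75 tcp w [ 0.551  -0.0316  0.0546] jig mm [-41.2 -12.2  54.6] yaw y 61.93 tilt [-0.51 -1.02] F jig [-1.5  -2.51  3.03] w 18.6 q [-0.09  0.23  2.02 -0.02  0.9  -1.16]
```

arm_command(slide=[[0,0,0],[0,0,0],[0,0.003,0],[0,0.003,0],[0,0.004,0],[0,0.004,0],[0,0.004,0],[0,0.004,0]], angular=[[0,0,0],[0,0,0],[0,0,0],[0,0,0],[0,0,0],[0,0,0],[0,0,0],[0,0,0]], hand=[0,0,0,0,0,0,0,0])

```text
time: 17.55
tool_pos: [0.5573, -0.0199, 0.055]
tcp_rot: [-0.752, -3.038, 0.059]
wrist_force: [-10.3, -18.2, 10.7]
width: 0.216
```

Run:
```python
from h import *
show()
```

```text
t 17.55 tcp w [ 0.5573 -0.0199  0.055 ] jig mm [-41.1   1.   55. ] yaw y 62.19 tilt [-1.16 -1.92] F jig [ -0.55 -20.92  10.66] w 18.5 q [-0.06  0.24  2.   -0.04  0.92 -1.12]
```

Run:
```python
from h import *
plan(bot.read_state()['tool_pos'],61.93,1)
```

```text
det 1.0 rotvec total [-2.2 -0.1  0.3] d/row mm [0. 0. 0.]
slide [[0.0, 0.0, 0.0]] ang/row [-2.2 -0.1  0.3]
```

arm_command(slide=[[0,0,0],[0,0,0],[0,0,0],[0,0,0],[0,0,0],[0,0,0],[0,0,0],[0,0,0]], angular=[[0,0,0],[0,0,0],[-1.1,0,0],[-1.1,0,0],[0,0,0],[0,0,0],[0,0,0],[0,0,0]], hand=[0,0,0,0,0.028,0.028,0.028,0.028])

```text
time: 18.35
tool_pos: [0.5578, -0.0191, 0.0537]
tcp_rot: [-0.755, -3.048, -0.005]
wrist_force: [-0.4, 0.6, 0.4]
width: 0.326
```

Run:
```python
from h import *
show()
b=bot.read_camera('side')[150:220,210:320,::-1]; 
cv2.imwrite('pics/a9.png',cv2.resize(b,None,fx=7,fy=7,interpolation=cv2.INTER_CUBIC))
plan(bot.read_state()['tool_pos'],61.93,1)
```

```text
t 18.35 tcp w [ 0.5578 -0.0191  0.0537] jig mm [-41.1   1.9  53.7] yaw y 62.17 tilt [-0.03  0.18] F jig [-0.63  0.32  0.38] w 27.8 q [-0.08  0.23  2.02  0.    0.89 -1.17]
det 1.0 rotvec total [ 0.1 -0.1  0.3] d/row mm [0. 0. 0.]
slide [[0.0, 0.0, 0.0]] ang/row [ 0.1 -0.1  0.3]
```

View pics/a9.png

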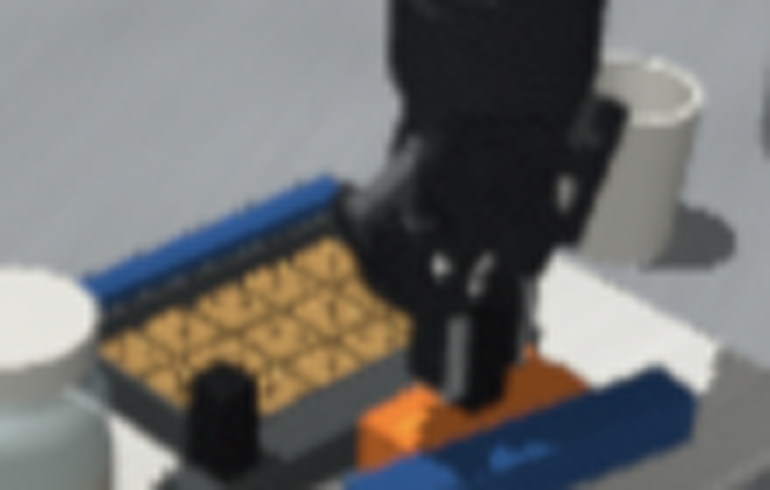

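arm_command(slide=[[0,0,0.006],[0,0,0],[0,0.004,0],[0,0.003,0],[0,0.003,0],[0,0.004,0],[0,0.004,0],[0,0.004,0]], angular=[[0,0,0],[0,0,0],[0,0,0],[0,0,0],[0,0,0],[0,0,0],[0,0,0],[0,0,0]], hand=[0.028,0.028,0.028,0.028,0.028,0.028,0.028,0.028])

```text
time: 19.2
tool_pos: [0.5585, -0.0174, 0.0468]
tcp_rot: [-0.734, -3.037, 0.053]
wrist_force: [-5.9, -15.5, 5.6]
width: 0.326
```

Run:
```python
from h import *
show()
```

```text
t 19.2 tcp w [ 0.5585 -0.0174  0.0468] jig mm [-41.3   3.8  46.8] yaw y 62.85 tilt [-1.37 -1.67] F jig [  2.09 -16.43   5.57] w 27.8 q [-0.06  0.26  2.   -0.04  0.9  -1.13]
```

arm_command(slide=[[0,0,0],[0,0.003,0],[0,0.004,0],[0,0.004,0],[0,0.004,0],[0,0.005,0],[0,0.005,0],[0,0.005,0]], angular=[[-1,0,0],[-0.5,0,0],[0,0,0],[0,0,0],[0,0,0],[0,0,0],[0,0,0],[0,0,0]], hand=[0.028,0.028,0.028,0.028,0.028,0.028,0.028,0.028])

```text
time: 20.0
tool_pos: [0.558, -0.0175, 0.0459]
tcp_rot: [-0.712, -3.026, 0.092]
wrist_force: [-8.3, -19.1, 7.1]
width: 0.332
```

Run:
```python
from h import *
show()
```

```text
t 20.0 tcp w [ 0.558  -0.0175  0.0459] jig mm [-41.6   3.5  45.9] yaw y 63.55 tilt [-2.55 -2.86] F jig [  1.66 -20.73   7.11] w 28.4 q [-0.04  0.27  1.99 -0.06  0.93 -1.11]
```

arm_command(slide=[[0,-0.003,0],[0,0,0],[0,0,0],[0,0,-0.02],[0,0,-0.03],[0,0,-0.04],[0,0,-0.04],[0,0,-0.04]], angular=[[-1.5,0,0],[-1.5,0,0],[0,0,0],[0,0,0],[0,0,0],[0,0,0],[0,0,0],[0,0,0]], hand=[0.05,0.05,0.05,0.05,0.05,0.05,0.05,0.05])

```text
time: 20.8
tool_pos: [0.5555, -0.0173, 0.2125]
tcp_rot: [-0.715, -3.021, 0.013]
wrist_force: [0.2, -0.6, 0.2]
width: 0.586
```

arm_command(slide=[[0.04,0,0],[0.04,0,0],[0.04,0,0],[0.04,0,0],[0,0,0],[0,0,0],[0,0,0],[0,0,0]], angular=[[0,0,0],[0,0,0],[0,0,0],[0,0,0],[0,0,0],[0,0,0],[0,0,0],[0,0,0]], hand=[0.05,0.05,0.05,0.05,0.05,0.05,0.05,0.05])

```text
time: 21.6
tool_pos: [0.4179, 0.0594, 0.2278]
tcp_rot: [-0.72, -3.044, 0.004]
wrist_force: [-0.0, 0.2, -0.4]
width: 0.585
```

Run:
```python
from h import *
show()
b=bot.read_camera('side')[:,:,::-1].copy(); a=bot.read_camera('top')[:,:,::-1].copy()
cv2.imwrite('pics/sideF.png',b);cv2.imwrite('pics/topF.png',a)
cv2.imwrite('pics/F.png',np.hstack([cv2.resize(x,(400,380),interpolation=cv2.INTER_CUBIC) for x in (a[145:280,195:345],b[140:250,190:330])]))
```

```text
t 21.6 tcp w [0.4179 0.0594 0.2278] jig mm [-201.5    5.4  227.8] yaw y 63.4 tilt [-0.77  0.03] F jig [-0.12  0.16 -0.38] w 49.9 q [ 0.08 -0.22  2.12  0.    1.25 -1.03]
```

View pics/F.png

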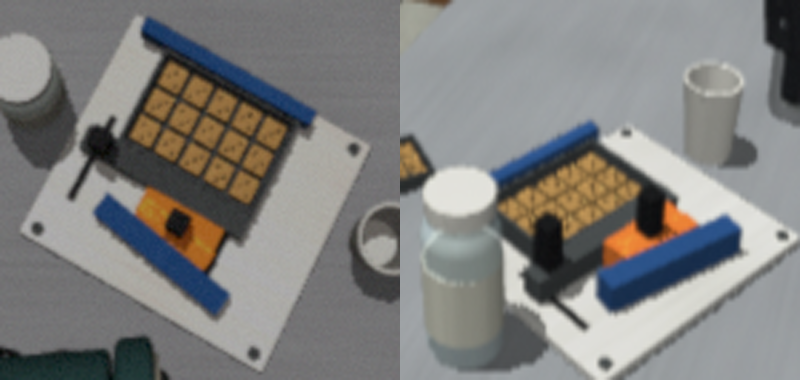

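Run:
```python
from h import *
a=cv2.imread('pics/topF.png')
cv2.imwrite('pics/topFc.png',cv2.resize(a[148:258,225:320],None,fx=5.4,fy=5.4,interpolation=cv2.INTER_CUBIC))
for nm,X in dict(wpost=(-42,0,70),barpost=(-12,100,73),trC=(0,85,32),trD=(0,-65,32),stA=(100,85,32)).items(): print(nm,proj('top',j2w(*X)).round(1),((proj('top',j2w(*X))-[225,148])*5.4).round(0), 'side',proj('side',j2w(*X)).round(1))
```

```text
wpost [261.8 223.7] [198. 409.] side [277.8 195.1]
barpost [232.1 193.7] [ 39. 247.] side [241.5 203.1]
trC [240.2 195. ] [ 82. 254.] side [242.7 212. ]
trD [291.2 222.6] [358. 403.] side [282.1 192.2]
stA [258.5 162.2] [181.  77.] side [219.  196.1]
```

View pics/topFc.png

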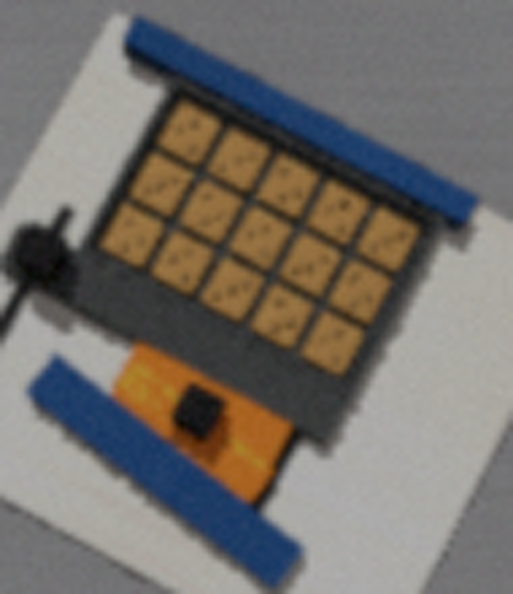

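Run:
```python
from h import *
a=cv2.imread('pics/top0.png').astype(int);b=cv2.imread('pics/topF.png').astype(int)
for n,(u,v) in dict(jar=(203,170),can=(397,264),tub=(341,230),scr=(115,261)).items():
    print(n,abs(a-b)[v-12:v+12,u-12:u+12].mean().round(1))
print(bot.finish_job())
```

```text
jar 7.2
can 7.3
tub 5.1
scr 4.5
the job is handed in; nothing more can be done
None
```

The tray is clamped square against the blue end stop, with the bar pressed on its other side. The wedge is jammed between ramp and bar, and the job is handed in at about 22 s of the 58 s allowed.

**What I did:**
- I took the bar by its grip post and pushed it along the jig. It carried the middle-sized tray, the one already on the jig plate, to the stop and squared it. A firm push of about 23 N moved it no further.
- I then lifted the wedge by its post and set it down on the plate at the channel's wide end. I slid it in thin end first.
- After letting go so it could settle, I pushed it again with 16 N and then 21 N. It did not move in the second push.

**Last checks:**
- With the arm clear, the top view shows the wedge post and bar post at the pixels computed for the home positions: wedge near jig (-42, 0), bar at x about -12. The tray is parallel to the stop with no visible gap.
- The jar, canister, tub and scraper patches differ from the first picture by only about 5–7 grey levels on average. I took this as noise and light, but had no reference patch to compare.
- No check failed. Two uncertainties remain:
  - The final firmness rests on the push not advancing, not on pulling the wedge back.
  - The tool tilted 2–4° under load while pushing. I levelled it before the final release.

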